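# Lock the riser's jam nuts and stock it with hardware jars

### The job

Get the little steel riser on the bench ready for use: take the yellow tin off its deck and stand it upright on the green mat, then run the brass jam nut on each of the two studs down until it meets the steel nut under it and nip it up tight, a good 20 degrees past first touch (it comes up solid at 40), so that it stays locked. Only when both are tight, stand all of the jars that are on the bench upright on the deck between the studs, wholly on it, and leave the other things on the bench where they are.

Things in the scene. Friction and masses are not known exactly. Their poses are not given: they have to be found in the camera images.
- deck (a point): the middle of the upper face of the riser's fixed grey steel deck, 50 mm above the bench, 150 mm deep (x) by 330 mm wide (y), z up. Two upright studs stand on its y axis 138 mm to either side (left +y, right -y), 22 mm thick, ending 58 mm above it. Each has a fixed dark steel lower nut (36 mm hexagon, top 12 mm above the deck) and above it, with a gap, the brass jam nut
- left_nut_centre (a point): centre, half-way up, of the brass jam nut on the left (+y) stud: a hexagon 36 mm across flats (41.6 mm across corners), 22 mm tall, red dot on top at its +x flat. Its x axis and the directions 60 and 120 degrees from it are square to its pairs of flats; z up, along the stud. It is gripped from above across flats; the stud's end stands 16 to 24 mm above it
- right_nut_centre (a point): centre, half-way up, of the brass jam nut on the right (-y) stud: a hexagon 36 mm across flats (41.6 mm across corners), 22 mm tall, red dot on top at its +x flat. Its x axis and the directions 60 and 120 degrees from it are square to its pairs of flats; z up, along the stud. It is gripped from above across flats; the stud's end stands 16 to 24 mm above it
- left_nut (a joint): turn of the left jam nut on its thread, rad: grows as the nut turns clockwise seen from above (right-hand thread, sinking 8 mm a turn), stiffly (0.15 N m), staying where left. It starts at -4.6 to -6.2 and stops at 0, first touch on the lower nut; all further turn shows in left_pinch
- right_nut (a joint): turn of the right jam nut on its thread, rad: grows as the nut turns clockwise seen from above (right-hand thread, sinking 8 mm a turn), stiffly (0.15 N m), staying where left. It starts at -4.6 to -6.2 and stops at 0, first touch on the lower nut; all further turn shows in right_pinch
- left_pinch (a joint): further turn of the left jam nut after first touch, rad, as it is nipped up against the lower nut: near 0 (under 0.08) until left_nut has come to 0, then it grows clockwise, taking 0.5 N m, stays where left, and comes up solid at 0.7
- right_pinch (a joint): further turn of the right jam nut after first touch, rad, as it is nipped up against the lower nut: near 0 (under 0.08) until right_nut has come to 0, then it grows clockwise, taking 0.5 N m, stays where left, and comes up solid at 0.7
- mat_top (a point): the middle of the upper face of the flat mat (black rubber rim, green field), 130 x 130 mm and 3 mm thick, fixed to the bench; x and y along its edges, z up
- tin_centre (a point): centre (half-way up) of the closed yellow tin, a cylinder 60 mm in diameter and 70 mm tall, 0.2 kg; z is its axis. It starts upright on the deck
- jar1_centre (a point): centre (half-way up) of a clear jar, white lid, copper-coloured contents: a cylinder 56 mm in diameter and 62 mm tall with its lid on, about 0.2 kg; z is its axis. It starts upright on the bench, if it is there at all
- jar2_centre (a point): centre (half-way up) of a clear jar, red lid, brass-coloured contents: a cylinder 56 mm in diameter and 62 mm tall with its lid on, about 0.2 kg; z is its axis. It starts upright on the bench, if it is there at all
- jar3_centre (a point): centre (half-way up) of a clear jar, blue lid, dark steel contents: a cylinder 56 mm in diameter and 62 mm tall with its lid on, about 0.2 kg; z is its axis. It starts upright on the bench, if it is there at all
- jar4_centre (a point): centre (half-way up) of a clear jar, black lid, green contents: a cylinder 56 mm in diameter and 62 mm tall with its lid on, about 0.2 kg; z is its axis. It starts upright on the bench, if it is there at all
- wrench: open-ended wrench, 180 mm long, lying along its x; origin under its middle; not part of the job, leave it alone
- spare_nut: a loose brass nut lying on the bench, 36 mm across flats, 22 mm tall; origin under its middle; not part of the job, leave it alone
- carton: cardboard box 60 x 90 x 45 mm; origin under its middle; not part of the job, leave it alone
- tape: roll of blue tape lying flat, 72 mm across, 20 mm high; origin under its middle; not part of the job, leave it alone
- offcut: offcut of timber 160 x 30 x 18 mm; origin under its middle; not part of the job, leave it alone
Mind the look-alikes: they are no part of the job. Leave any purple or turquoise look-alike of the part that bears jar1_centre alone.

How it is judged:
By the outcome, as a careful person would: the job done as asked, in the order asked, and still so for the second after the job is handed in, with the robot touching nothing.
Of jar1, jar2, jar3, jar4 only 2 to 3 are there at a start; the rules pass over those that are not, and their reading is None.
At some moment in a run one of jar1, jar2, jar3, jar4, tin may be knocked a few centimetres aside while the robot is not near it.
Once in a run the grip may slacken for a moment while it holds something.
It also fails if it takes over 208 s, if anything falls off the work surface, if the arm or the gripper's body presses on something with over 40 N, if the wrist force passes 120 N, or if a joint passes its speed limit or range.

### The arm

A 6-joint arm with a two-finger parallel gripper is mounted at the origin on the work surface. World frame = base frame: x ahead of the robot, y to its left, z up, the work surface at z = 0. Lengths are in m, angles in degrees, forces in N, time in s.
With the tool pointing down it reaches from about 0.35 to 0.875 m from the base axis. Payload 4.2 kg.
Tool frame: the origin (TCP) lies at the very end of the fingers, on their centre line; the grasp point (between the pads) lies 19 mm behind it; z points along the fingers, y is the line along which they close (so a half turn about z gives the same grasp; the last joint's range is limited). The gripper opens to 87 mm and grips with 3 to 60 N. Pads are 19 mm wide; open, the fingers measure 117 mm over their backs; the gripper's body (75 mm by 190 mm) begins 51 mm behind the grasp point.
Start: joints at [-55.944, 22.042, 0.453, 0, -68.411, -14.817], TCP at [0.206, -0.59, 0.223] pointing down, gripper open.
Joint ranges: [-179.83, 179.83], [-69.29, 118.12], [-61.27, 80.66], [-181.25, 117.63], [-171.15, -9.14], [-177.46, 177.46]. Speed limits (degrees/s): [159.86, 159.86, 180, 180, 180, 180].

### API

Orientations are given as a 3x3 rotation matrix whose columns are the frame's x, y, z axes.
In Python, from station import sense, optics, r gives the robot as it stands. The module is installed in compiled form; this text tells all that it offers.
- The arm moves only by the shell command python3 -m pendant 'ROWS' [OPENING]. ROWS is JSON, a list that holds one entry, the list of rows, each a list of 4 numbers: the shift along the tool's x, y, z normalised to -1 to 1, where 1 is 100 mm, then the turn about the tool's z normalised to -1 to 1, where 1 is 2 rad. A call has 1 to 8 rows; each row is the pose to reach, as a shift and turn from the pose commanded when the call began, along the tool's axes at that moment; what a row does not reach only later rows make up. A row lasts 1/10 s, in which the tool goes at most 50 mm and 8.59 degrees, less where a joint would pass 70% of its speed; a pose out of reach is approached as far as the arm can. A call with a number of a shift or a turn outside -1 to 1 is refused whole. A call with a gripper value outside its range is refused whole. OPENING is the closure, from 0 (fully open) to 1 (shut), set as the call begins (- or left out, the last holds). The fingers move at their own pace and stop on an object; the grip force is fixed at half the most. Time passes only in rows, so rows that repeat a pose let the fingers close. It gives the time, the measured TCP pose, the force, the opening and the grip force at its end, in the units of the state.
- sense(): the state, without advancing time (a new reading comes with each control period).
- optics.capture(name): name is "scene" or "top"; returns the picture (400x640x3 uint8, red, green, blue); there is no depth.
- optics.get_calibration(name): a dict with "camera_matrix" (3x3 intrinsics, pixels), "camera_from_world" (4x4, takes a point from world to camera coordinates). Camera axes: x right, y down, z forward; pixel columns grow to the right and rows downward; lengths in m; the calibration is good to about 2 mm. A picture is of the moment at which its call begins. get_calibration takes no time and is no camera call.
- r.finish_job(): hands the job in; it is judged then, once.
The state is a dict: "time_s": time; "joints": joint angles; "joint_velocities": joint speeds; "effort": joint torques, N m; "tcp_pos": TCP position; "ee_rot": TCP orientation; "wrist_force": force on the tool from outside, world axes, zero at the start; "moment": the same for the moment, N m; "gripper_width": opening from 0.0 (shut) to 1.0 (fully open); "gripper_force": force on a finger pad.
Only numpy, scipy, OpenCV 4.12 (cv2) and the standard library are available. Lean on these libraries where they do the work, as an engineer would, in place of code of your own. Each camera call takes 0.05 s, during which the arm holds its last target. There are 200 camera calls.

## Working session

There is one attempt and no reset: what is moved stays moved. The work goes in short steps, Python scripts to look and compute and a shell command to move; the robot and the scene stay as the last step left them, time stands still between calls to the robot, and variables do not carry over. Pictures are saved under pics/ and viewed, at most 14 in all, crops included, and the job is handed in when it is done.

```bash
mkdir -p pics; python3 - <<'E'
from station import sense, optics, r
import cv2, json
s=sense(); print({k:s[k] for k in('time_s','tcp_pos','ee_rot','gripper_width','wrist_force')})
for n in('scene','top'):
    im=optics.capture(n); cv2.imwrite(f'pics/{n}0.png',cv2.cvtColor(im,cv2.COLOR_RGB2BGR))
    c=optics.get_calibration(n); print(n,c)
E
```

```text
{'time_s': 0.0, 'tcp_pos': array([ 0.20577431, -0.58953018,  0.22148307]), 'ee_rot': array([[-9.44209092e-01, -3.29345743e-01, -7.56527240e-04],
       [-3.29346606e-01,  9.44207021e-01,  1.97846049e-03],
       [ 6.27207914e-05,  2.11724006e-03, -9.99997757e-01]]), 'gripper_width': 0.9980966774390825, 'wrist_force': array([0.13279633, 0.08686056, 0.27055946])}
scene {'camera_matrix': array([[387.68497092,   0.        , 323.85640839],
       [  0.        , 387.68497092, 196.19314983],
       [  0.        ,   0.        ,   1.        ]]), 'camera_from_world': array([[ 7.81409165e-01,  6.24018412e-01,  8.59186441e-04,
        -4.28770288e-01],
       [ 4.72483404e-01, -5.90753273e-01, -6.54041286e-01,
        -1.76368602e-01],
       [-4.07626237e-01,  5.11479807e-01, -7.56458365e-01,
         1.25125672e+00],
       [ 0.00000000e+00,  0.00000000e+00,  0.00000000e+00,
         1.00000000e+00]])}
top {'camera_matrix': array([[384.46527012,   0.        , 312.69427125],
       [  0.        , 384.46527012, 193.88902969],
       [  0.        ,   0.        ,   1.        ]]), 'camera_from_world': array([[ 1.45984348e-02, -9.99890539e-01,  2.40725791e-03,
         1.96610399e-02],
       [-9.84208965e-01, -1.47941488e-02, -1.76391172e-01,
         5.07067661e-01],
       [ 1.76407477e-01,  2.05790199e-04, -9.84317205e-01,
         9.22472419e-01],
       [ 0.00000000e+00,  0.00000000e+00,  0.00000000e+00,
         1.00000000e+00]])}
```

View pics/scene0.png

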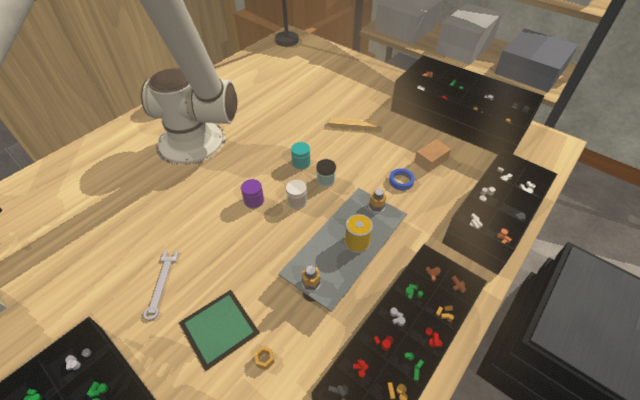

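View pics/top0.png

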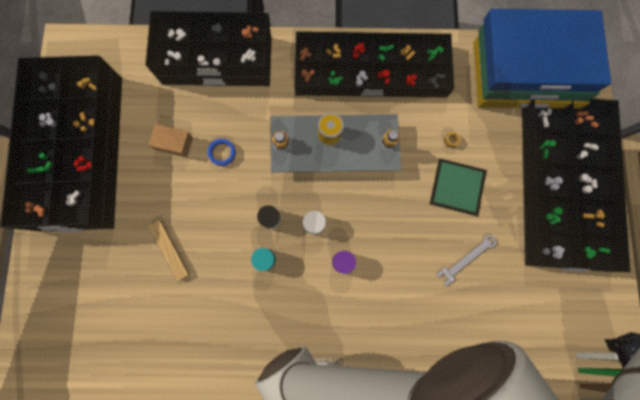

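The scene view shows a white-lid jar (297,193), a black-lid jar (326,172), turquoise (300,155) and purple (252,193) look-alikes, the yellow tin (358,232), nuts at (378,199) and (311,278), and the mat at (219,329). I'll enlarge both pictures.

```bash
python3 - <<'E'
import cv2
a=cv2.imread('pics/scene0.png'); b=cv2.imread('pics/top0.png')
cv2.imwrite('pics/s_crop.png',cv2.resize(a[140:340,230:430],None,fx=3,fy=3,interpolation=cv2.INTER_CUBIC))
cv2.imwrite('pics/t_crop.png',cv2.resize(b[100:280,240:500],None,fx=3,fy=3,interpolation=cv2.INTER_CUBIC))
E
```

```text
(no output)
```

View pics/s_crop.png

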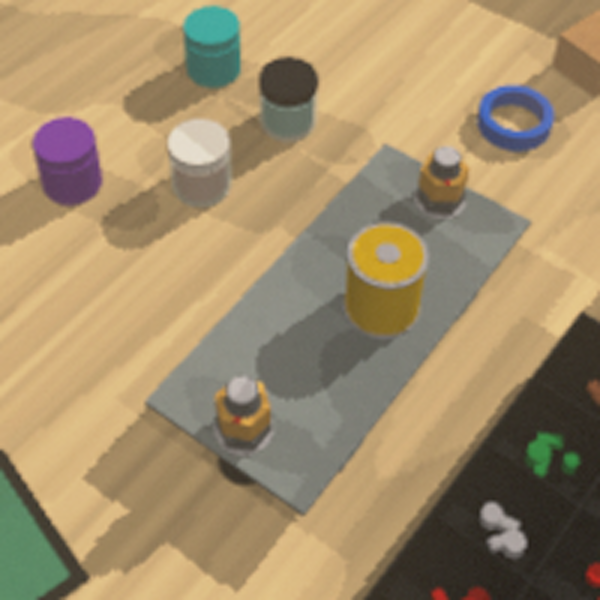

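View pics/t_crop.png

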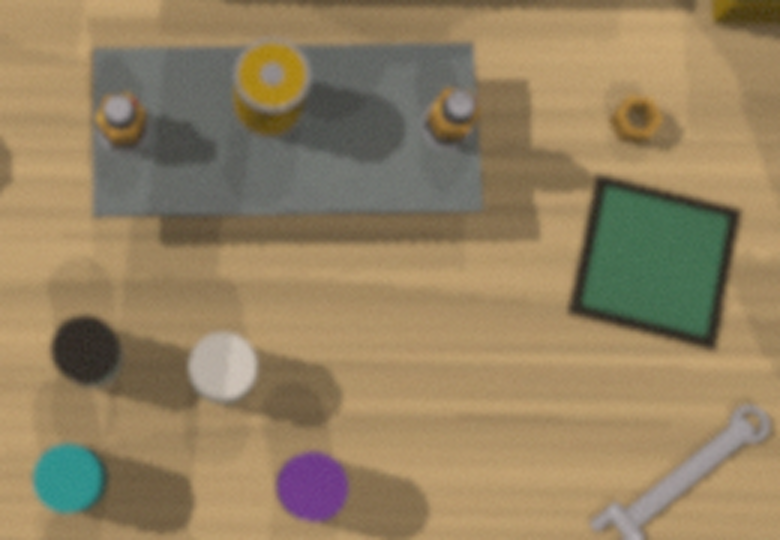

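Scene crop: black lid (289,81), white lid (199,143), tin top (387,255), studs (446,156) and (243,390). Top crop: the same at (86,350), (223,366), (272,76), (119,107) and (460,103). The deck and mat corners are clear as well, so I'll triangulate.

```bash
cat > h.py <<'E'
from station import sense, optics, r
import numpy as np, cv2
C={n:optics.get_calibration(n) for n in('scene','top')}
P={n:C[n]['camera_matrix']@C[n]['camera_from_world'][:3] for n in C}
def tri(a,b):
    X=cv2.triangulatePoints(P['scene'],P['top'],np.array(a,float),np.array(b,float)); return (X[:3]/X[3]).ravel()
def onz(n,p,z):  # pixel -> world at height z
    H=P[n][:,[0,1,3]].copy(); H[:,2]+=P[n][:,2]*z
    q=np.linalg.solve(H,[p[0],p[1],1]); return q[:2]/q[2]
def proj(n,X):
    q=P[n]@np.append(X,1); return q[:2]/q[2]
def sc(u,v): return ((u+.5)/3-.5+230,(v+.5)/3-.5+140)
def tc(u,v): return ((u+.5)/3-.5+240,(v+.5)/3-.5+100)
def snap(n,name,c=None,f=3):
    im=cv2.cvtColor(optics.capture(n),cv2.COLOR_RGB2BGR)
    if c: im=cv2.resize(im[c[1]:c[3],c[0]:c[2]],None,fx=f,fy=f,interpolation=cv2.INTER_CUBIC)
    cv2.imwrite(f'pics/{name}.png',im)
def go(dx,dy,dz,dth=0):  # world shift -> tool rows units
    s=sense(); R=s['ee_rot']; return np.round(R.T@np.array([dx,dy,dz])*10,3), dth/np.degrees(2)
E
python3 - <<'E'
from h import *
np.set_printoptions(precision=4,suppress=True)
for k,a,b in [('black',(289,81),(86,350)),('white',(199,143),(223,366)),('tin',(387,255),(272,76)),('purple',(66,140),(313,487)),('turq',(212,25),(69,479)),('Lstud',(446,156),(119,107)),('Rstud',(243,390),(460,103)),
 ('dLF',(530,222),(93,47)),('dRF',(303,513),(473,43)),('dRN',(150,404),(481,214)),('dLN',(386,145),(95,215))]:
    p=tri(sc(*a),tc(*b)); print(k,p)
for a,b in [((232,291),(571,310)),((258,329),(601,178)),((207,367),(739,211)),((181,328),(714,347))]:
    print('mat',tri(a,tc(*b)),onz('top',tc(*b),.003))
for k,a,z in [('black',(86,350),.062),('white',(223,366),.062),('tin',(272,76),.12),('L',(119,107),.108),('R',(460,103),.108),('turq',(69,479),.062),('pur',(313,487),.062)]: print(k,onz('top',tc(*a),z))
for a in[(93,47),(473,43),(481,214),(95,215)]: print('deck',onz('top',tc(*a),.05))
E
```

```text
black [0.4472 0.1358 0.058 ]
white [0.435  0.0229 0.0603]
tin [ 0.6611 -0.013   0.1205]
purple [ 0.3394 -0.0498  0.0609]
turq [0.3431 0.1454 0.0629]
Lstud [0.6365 0.1089 0.1096]
Rstud [ 0.6453 -0.1653  0.1077]
dLF [0.7103 0.1384 0.0505]
dRF [ 0.7196 -0.1901  0.0508]
dRN [ 0.571  -0.193   0.0434]
dLN [0.5622 0.1327 0.0506]
mat [ 0.4957 -0.2794  0.0024] [ 0.4946 -0.2803]
mat [ 0.6119 -0.3077  0.013 ] [ 0.6141 -0.3117]
mat [ 0.5851 -0.4282  0.0101] [ 0.5857 -0.4329]
mat [ 0.4667 -0.4082 -0.0113] [ 0.464  -0.4033]
black [0.4463 0.1348]
white [0.4349 0.023 ]
tin [ 0.6616 -0.0127]
L [0.6379 0.1098]
R [ 0.6455 -0.1649]
turq [0.3425 0.1448]
pur [ 0.339  -0.0503]
deck [0.7115 0.1394]
deck [ 0.7203 -0.1899]
deck [ 0.568 -0.193]
deck [0.5622 0.1326]
```

```bash
python3 - <<'E'
from h import *
np.set_printoptions(precision=4,suppress=True)
ax={'L':(.637,.1095),'R':(.6455,-.165)}
for k,(x,y) in ax.items():
  for n in('scene','top'):
    im=cv2.imread(f'pics/{n}0.png').astype(float)
    u,v=proj(n,(x,y,.092)).round().astype(int)
    p=im[v-10:v+11,u-10:u+11]; red=p[...,2]-1.0*p[...,1]-.0*p[...,0]
    hue=cv2.cvtColor(p.astype(np.uint8),cv2.COLOR_BGR2HSV)
    w=np.clip(p[...,2]-2*p[...,1],-20,200)
    w=np.where(w>0,w,0)
    iy,ix=np.mgrid[:21,:21]
    if w.sum()>0:
      c=(u-10+(w*ix).sum()/w.sum(), v-10+(w*iy).sum()/w.sum())
      q=onz(n,c,.0915)-np.array([x,y]); print(k,n,c,w.max(),(w>0).sum(),q,np.degrees(np.arctan2(q[1],q[0])))
    else: print(k,n,'none',(p[...,2]-p[...,1]).max())
E
```

```text
L scene (np.float64(379.0), np.float64(200.5625)) 9.0 2 [ 0.0093 -0.0109] -49.65616972431794
L top none 41.0
R scene (np.float64(309.0), np.float64(279.45454545454544)) 12.0 2 [ 0.0056 -0.014 ] -68.16261281527258
R top none 40.0
```

```bash
python3 - <<'E'
import cv2
import numpy as np
from h import proj
o=[]
for n in('scene','top'):
  im=cv2.imread(f'pics/{n}0.png')
  for X in((.637,.1095,.09),(.6455,-.165,.09)):
    u,v=proj(n,X).round().astype(int); o.append(cv2.resize(im[v-14:v+15,u-14:u+15],(380,290),interpolation=cv2.INTER_CUBIC))
cv2.imwrite('pics/nuts.png',np.vstack([np.hstack(o[:2]),np.hstack(o[2:])]))
E
```

```text
(no output)
```

View pics/nuts.png

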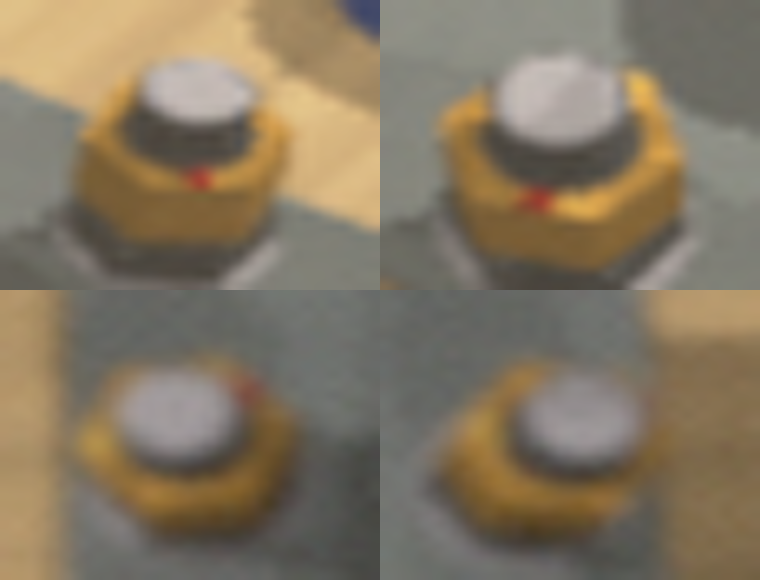

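Both red dots sit mid-flat and face the scene camera, left at tile (200,178) and right at (537,200). I'll compare projected hexagons for a refined angle.

```bash
python3 - <<'E'
from h import *
for k,X,col,angs in (('L',(.637,.1095,.09),0,(-60,-55,-50,-45,-40)),('R',(.6455,-.165,.09),380,(-85,-78,-71,-64,-57))):
  c=proj('scene',X).round()
  for t in angs:
    out=[]
    for r_,a,z in ((.0145,0,.0915),(.0208,-30,.0915),(.0208,30,.0915),(.0208,-30,.0695),(.0208,30,.0695)):
      b=np.radians(t+a); q=proj('scene',(X[0]+r_*np.cos(b),X[1]+r_*np.sin(b),z))-c+14.5
      out.append((int(q[0]*380/29)+col,int(q[1]*10)))
    print(k,t,out)
E
```

```text
L -60 [(189, 180), (133, 186), (243, 196), (122, 242), (230, 251)]
L -55 [(196, 181), (141, 189), (251, 193), (130, 245), (238, 249)]
L -50 [(202, 181), (150, 192), (259, 191), (138, 248), (246, 246)]
L -45 [(209, 180), (159, 195), (266, 188), (147, 250), (253, 243)]
L -40 [(215, 180), (168, 197), (273, 184), (156, 252), (260, 240)]
R -85 [(521, 189), (457, 177), (561, 226), (462, 227), (565, 275)]
R -78 [(530, 193), (464, 186), (577, 226), (469, 236), (580, 275)]
R -71 [(540, 196), (473, 195), (593, 224), (478, 245), (595, 274)]
R -64 [(551, 198), (483, 203), (608, 222), (488, 252), (610, 271)]
R -57 [(561, 199), (495, 209), (623, 218), (500, 259), (625, 268)]
```

```bash

for i in 1 2 3 4 5 6 7; do python3 -m pendant '[[[-0.44,0.28,0,0],[-0.88,0.56,0,0],[-0.88,0.56,0,0]]]' 0 | tail -3; done
python3 - <<'E'
from h import *
s=sense(); print(s['time_s'],s['tcp_pos'],s['joints'],s['wrist_force'],s['moment']); print(go(.6612-s['tcp_pos'][0],-.013-s['tcp_pos'][1],.075-s['tcp_pos'][2]))
snap('top','top1')
E
```

```text
wrist_force: [0.2, -0.0, 0.8]
gripper_width: 0.996
gripper_force: 0.0
wrist_force: [0.1, 0.8, -0.2]
gripper_width: 1.0
gripper_force: 0.0
wrist_force: [-0.1, -1.2, 1.1]
gripper_width: 0.999
gripper_force: 0.0
wrist_force: [-0.2, 0.1, -0.1]
gripper_width: 1.001
gripper_force: 0.0
wrist_force: [-0.2, 0.5, -0.6]
gripper_width: 1.001
gripper_force: 0.0
wrist_force: [0.1, 0.4, 0.3]
gripper_width: 1.004
gripper_force: 0.0
wrist_force: [-1.1, -1.3, 0.0]
gripper_width: 0.999
gripper_force: 0.0
2.2 [ 0.66055799 -0.01504048  0.2209323 ] [ 1.26884511e+01  2.56269291e+01  5.87918396e+00 -7.05920060e-03
 -7.02875696e+01 -8.33063001e+01] [-1.12740221 -1.25883989  0.00210704] [-0.0560553   0.12181325  0.02344618]
(array([-0.014,  0.017,  1.459]), np.float64(0.0))
```

View pics/top1.png

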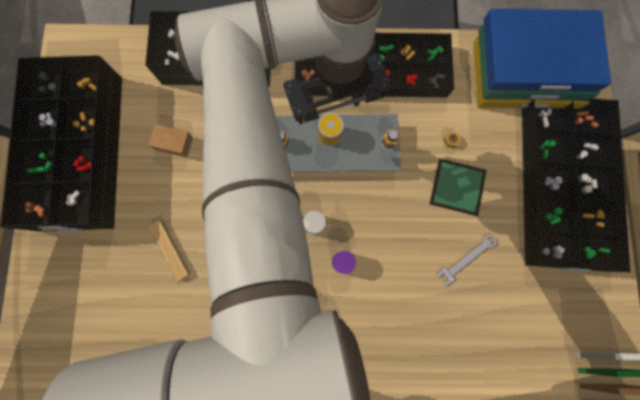

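The top view now shows the formerly hidden bench areas clear, so only the white-lid and black-lid jars are present. The gripper is over the tin, so I'll descend and grip.

```bash

python3 -m pendant '[[[-0.014,0.017,0.4,0],[-0.014,0.017,0.8,0],[-0.014,0.017,0.8,0]]]' 0 | tail -3
python3 -m pendant '[[[0,0,0.3,0],[0,0,0.6,0],[0,0,0.66,0],[0,0,0.66,0]]]' 0 | tail -4
python3 -m pendant '[[[0,0,0,0],[0,0,0,0],[0,0,0,0],[0,0,0,0],[0,0,0,0],[0,0,0,0],[0,0,0,0],[0,0,0,0]]]' 1 |tail -4
python3 -m pendant '[[[0,0,-0.2,0],[0,0,-0.5,0],[0,0,-0.8,0],[0,0,-1,0],[0,0,-1,0]]]' 1
```

```text
wrist_force: [-0.6, -1.5, -0.7]
gripper_width: 0.998
gripper_force: 0.0
ee_rot: [[-0.944, -0.329, -0.0], [-0.329, 0.944, -0.001], [0.001, -0.001, -1.0]]
wrist_force: [0.3, 0.7, 0.8]
gripper_width: 0.997
gripper_force: 0.0
ee_rot: [[-0.944, -0.33, 0.001], [-0.33, 0.944, 0.0], [-0.001, -0.0, -1.0]]
wrist_force: [-2.0, 1.3, 5.7]
gripper_width: 0.682
gripper_force: 30.0
time_s: 4.25
tcp_pos: [0.6606, -0.0149, 0.1789]
ee_rot: [[-0.944, -0.33, 0.005], [-0.33, 0.944, 0.001], [-0.005, -0.001, -1.0]]
wrist_force: [-0.4, -0.6, -2.2]
gripper_width: 0.684
gripper_force: 30.0
```

```bash

for i in 1 2 3 4; do python3 -m pendant '[[[0.2,-0.24,0,0],[0.4,-0.48,0,0],[0.567,-0.707,0,0],[0.567,-0.707,0,0]]]' 1 | grep -E "width|pos"; done
python3 - <<'E'
from h import *
s=sense(); print(s['time_s'],s['tcp_pos'],s['wrist_force']); print(go(.5395-s['tcp_pos'][0],-.3568-s['tcp_pos'][1],.031-s['tcp_pos'][2]))
snap('scene','scene2',(150,200,350,380))
E
```

```text
tcp_pos: [0.6262, -0.1031, 0.1736]
gripper_width: 0.682
tcp_pos: [0.5966, -0.1879, 0.1741]
gripper_width: 0.686
tcp_pos: [0.567, -0.2728, 0.1745]
gripper_width: 0.682
tcp_pos: [0.5373, -0.358, 0.1747]
gripper_width: 0.681
5.85 [ 0.53728047 -0.35796204  0.17468568] [ 0.97756783  0.62551231 -2.6632598 ]
(array([-2.700e-02,  1.000e-03,  1.437e+00]), np.float64(0.0))
```

View pics/scene2.png

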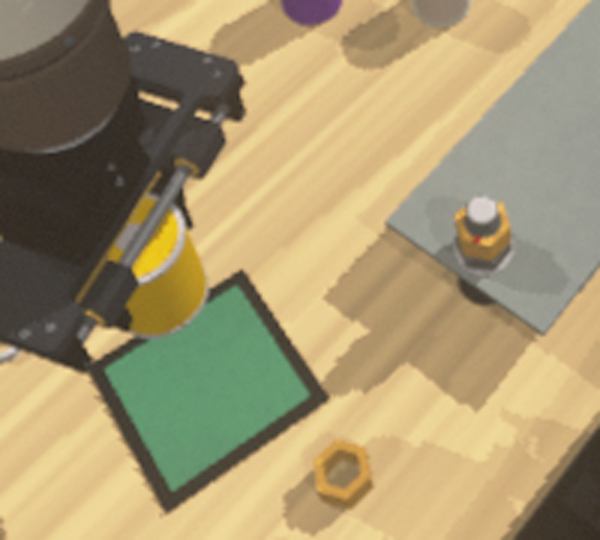

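The tin (150,270 in the crop) hangs upright in the grip above the mat. Lowering it now.

```bash

python3 -m pendant '[[[-0.027,0,0.4,0],[-0.027,0,0.8,0],[-0.027,0,0.9,0],[-0.027,0,0.9,0]]]' 1 | grep -E "force|pos"
python3 -m pendant '[[[0,0,0.3,0],[0,0,0.45,0],[0,0,0.53,0],[0,0,0.55,0],[0,0,0.56,0],[0,0,0.565,0],[0,0,0.565,0]]]' 1 | grep -E "force|pos"
python3 -m pendant '[[[0,0,0,0],[0,0,0,0],[0,0,0,0],[0,0,0,0]]]' 0.0 |grep -E "force|pos|width"
python3 -m pendant '[[[0,0,-0.3,0],[0,0,-0.6,0],[0,0,-1,0],[0,0,-1,0]]]' 0 | grep -E "force|pos|width"
python3 -m pendant '[[[0,0,-0.5,0],[0,0,-0.5,0]]]' 0 | grep -E "force|pos|width"
python3 - <<'E'
from h import *
s=sense();print(s['time_s'],s['joints'],go(.637-s['tcp_pos'][0],.1095-s['tcp_pos'][1],0))
E
```

```text
tcp_pos: [0.5401, -0.3542, 0.0843]
wrist_force: [0.9, 0.2, -2.5]
gripper_force: 30.0
tcp_pos: [0.5414, -0.356, 0.0312]
wrist_force: [-0.3, 0.1, -2.3]
gripper_force: 30.0
tcp_pos: [0.541, -0.3559, 0.0305]
wrist_force: [-0.3, 0.6, -0.1]
gripper_width: 0.948
gripper_force: 0.0
tcp_pos: [0.5443, -0.3578, 0.1371]
wrist_force: [1.2, -0.4, 1.0]
gripper_width: 0.999
gripper_force: 0.0
tcp_pos: [0.5441, -0.358, 0.1875]
wrist_force: [0.9, -0.5, 0.9]
gripper_width: 1.001
gripper_force: 0.0
8.0 [-19.050946    25.56978734   0.79164587   0.19710997 -64.44732147
 -51.70952404] (array([-2.423,  4.104, -0.023]), np.float64(0.0))
```

```bash

for i in 1 2; do python3 -m pendant '[[[-0.3,0.28,0,0],[-0.6,0.56,0,0],[-0.8,0.745,0,0],[-0.8,0.745,0,0]]]' 0 | grep -E "pos"; done
for i in 1 2 3 4; do python3 -m pendant '[[[0,0,0,-0.07],[0,0,0,-0.14],[0,0,0,-0.21],[0,0,0,-0.28],[0,0,0,-0.35],[0,0,0,-0.42],[0,0,0,-0.49],[0,0,0,-0.521]]]' 0 | grep -E "pos"; done
python3 - <<'E'
from h import *
s=sense();R=s['ee_rot'];print(s['time_s'],s['joints'],s['tcp_pos'],R,np.degrees(np.arctan2(R[1,1],R[0,1])),go(.6455-s['tcp_pos'][0],-.165-s['tcp_pos'][1],.071-s['tcp_pos'][2]))
E
```

```text
tcp_pos: [0.5935, -0.2563, 0.1801]
tcp_pos: [0.6441, -0.1601, 0.1797]
tcp_pos: [0.6421, -0.1639, 0.18]
tcp_pos: [0.6421, -0.1639, 0.18]
tcp_pos: [0.6421, -0.1639, 0.18]
tcp_pos: [0.6421, -0.1639, 0.18]
12.0 [-3.58176050e-01  2.73700638e+01  2.73751340e+00  1.68932175e-02
 -6.53745164e+01  1.68542404e+02] [ 0.64209056 -0.16389924  0.18003842] [[ 2.04645209e-01  9.78836208e-01 -1.24996066e-04]
 [ 9.78836174e-01 -2.04645236e-01 -2.67250447e-04]
 [-2.87174264e-04 -6.76591478e-05 -9.99999956e-01]] -11.808732339852359 (array([-0.003,  0.036,  1.09 ]), np.float64(0.0))
```

```bash

python3 -m pendant '[[[-0.003,0.036,0.3,0],[-0.003,0.036,0.6,0],[-0.003,0.036,0.7,0],[-0.003,0.036,0.7,0]]]' 0 | grep -E "pos|force"
python3 -m pendant '[[[0,0,0.2,0],[0,0,0.3,0],[0,0,0.385,0],[0,0,0.385,0],[0,0,0.385,0]]]' 0 | grep -E "pos|force"
python3 -m pendant '[[[0,0,0,0],[0,0,0,0],[0,0,0,0],[0,0,0,0],[0,0,0,0],[0,0,0,0],[0,0,0,0],[0,0,0,0]]]' 1 | grep -E "pos|force|width"
python3 - <<'E'
from h import *
s=sense();print(s['time_s'],s['tcp_pos'],s['moment'],s['wrist_force'],s['gripper_width']*.087)
snap('scene','scene3',(210,180,410,330),4)
E
```

```text
tcp_pos: [0.6448, -0.1644, 0.1083]
wrist_force: [-0.2, 0.7, -0.5]
gripper_force: 0.0
tcp_pos: [0.6466, -0.1635, 0.0722]
wrist_force: [0.8, -0.7, 0.1]
gripper_force: 0.0
tcp_pos: [0.6452, -0.1634, 0.0714]
wrist_force: [-1.6, 1.0, 1.4]
gripper_width: 0.414
gripper_force: 29.7
13.7 [ 0.64521277 -0.16344232  0.07138413] [-0.15324419  0.73413888  0.09969518] [-1.62692156  1.02044189  1.41456576] 0.03601847741247679
```

View pics/scene3.png

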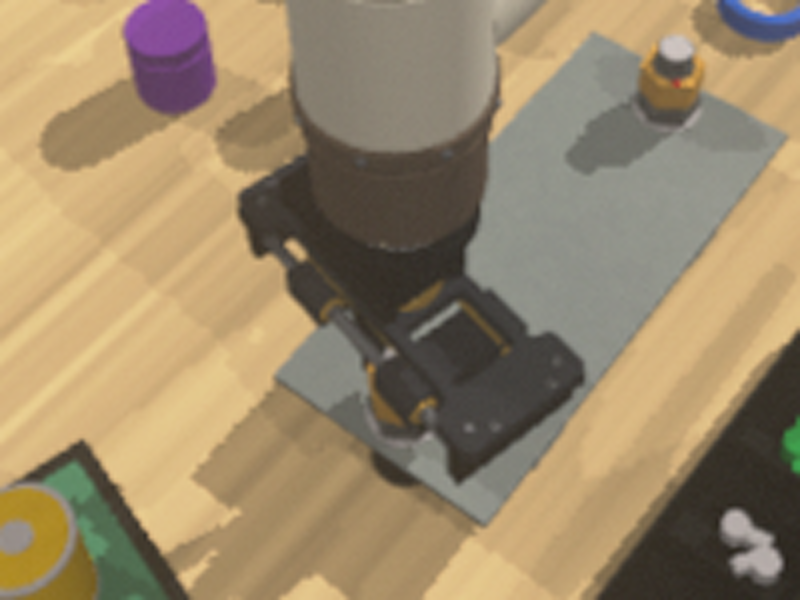

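The width reads 36.0 mm, so the jaws are seated on the flats, and the tin stands on the mat. I'll turn clockwise while following the thread down.

```bash
cat > st.py <<'E'
from h import *
s=sense();R=s['ee_rot'];print('t%.1f'%s['time_s'],s['tcp_pos'].round(4),'yaw %.1f j6 %.1f'%(np.degrees(np.arctan2(R[1,1],R[0,1])),s['joints'][5]),'M',s['moment'].round(2),'F',s['wrist_force'].round(1),'w %.1f'%(s['gripper_width']*87))
E
for i in 1 2 3 4; do python3 -m pendant '[[[0,0,0.002,0.07],[0,0,0.004,0.14],[0,0,0.006,0.21],[0,0,0.008,0.28],[0,0,0.009,0.35],[0,0,0.011,0.42],[0,0,0.013,0.49],[0,0,0.014,0.56]]]' 1 >/dev/null; python3 st.py; done
```

```text
t14.6 [ 0.6473 -0.1653  0.0701] yaw -76.4 j6 103.9 M [-2.3  -0.49  0.21] F [ 2.1 -8.  -4.1] w 36.4
t15.3 [ 0.6464 -0.1679  0.0686] yaw -140.6 j6 39.7 M [-4.46 -0.17  0.14] F [  0.4 -14.2  -3.6] w 35.9
t16.1 [ 0.6437 -0.1683  0.0672] yaw 155.2 j6 -24.5 M [-4.25  1.34  0.17] F [ -4.5 -15.7  -0.3] w 36.7
t16.9 [ 0.642  -0.1661  0.0656] yaw 91.0 j6 -88.6 M [-1.98  2.26  0.13] F [-7.8 -7.   3.7] w 36.2
```

```bash

for i in 1 2 3 4 5; do python3 -m pendant '[[[0,0,0.002,0.07],[0,0,0.003,0.14],[0,0,0.003,0.14]]]' 1 >/dev/null; python3 st.py; done
```

```text
t17.2 [ 0.6421 -0.1654  0.0653] yaw 75.1 j6 -104.5 M [-1.58  2.25 -0.04] F [-6.6 -5.7  3.9] w 36.0
t17.6 [ 0.6421 -0.1646  0.0649] yaw 59.0 j6 -120.6 M [-0.82  2.27 -0.07] F [-8.3 -2.6  4.1] w 36.0
t17.9 [ 0.6426 -0.1639  0.0648] yaw 43.1 j6 -136.5 M [-0.4   2.13  0.09] F [-7.3 -0.8  4. ] w 36.1
t18.1 [ 0.6433 -0.1635  0.0648] yaw 27.1 j6 -152.6 M [0.06 1.93 0.18] F [-6.9  0.6  5.4] w 36.3
t18.4 [ 0.6441 -0.1633  0.0648] yaw 11.2 j6 -168.5 M [0.29 1.73 0.68] F [-5.8  1.6  5.6] w 37.1
```

```bash

python3 -m pendant '[[[0,0,0,0],[0,0,0,0],[0,0,0,0],[0,0,0,0],[0,0,0,0]]]' 0.1 >/dev/null; python3 st.py
for i in 1 2 3; do python3 -m pendant '[[[0,0,0,-0.07],[0,0,0,-0.14],[0,0,0,-0.21],[0,0,0,-0.28],[0,0,0,-0.35],[0,0,0,-0.42],[0,0,0,-0.49],[0,0,0,-0.5236]]]' 0.1 >/dev/null; done; python3 st.py
python3 - <<'E'
from h import *
s=sense(); print(go(.6447-s['tcp_pos'][0],-.1655-s['tcp_pos'][1],.0645-s['tcp_pos'][2]))
im=cv2.cvtColor(optics.capture('scene'),cv2.COLOR_RGB2BGR)
E
```

```text
t18.9 [ 0.6465 -0.1634  0.0644] yaw 11.1 j6 -168.5 M [-0.14 -0.    0.03] F [0.1 0.8 0.1] w 69.4
t21.4 [ 0.6464 -0.1634  0.0644] yaw -168.6 j6 11.7 M [0.01 0.05 0.  ] F [-0.6 -1.  -0.7] w 78.1
(array([ 0.017,  0.021, -0.001]), np.float64(0.0))
```

```bash

python3 -m pendant '[[[0.017,0.021,0,0],[0.017,0.021,0,0],[0.017,0.021,0,0],[0.017,0.021,0,0],[0.017,0.021,0,0],[0.017,0.021,0,0],[0.017,0.021,0,0]]]' 1 >/dev/null; python3 st.py
for i in 1 2 3 4; do python3 -m pendant '[[[0,0,0,0.07],[0,0,0,0.07],[0,0,0,0.07]]]' 1 >/dev/null; python3 st.py; done
```

```text
t22.1 [ 0.6445 -0.1654  0.0645] yaw -168.8 j6 11.7 M [0.03 0.16 0.4 ] F [ 0.   0.8 -1.1] w 37.8
t22.4 [ 0.6446 -0.1655  0.0646] yaw -176.8 j6 3.8 M [0.01 0.09 0.12] F [ 0.1 -0.4  0.4] w 39.1
t22.7 [ 0.6447 -0.1655  0.0647] yaw 175.4 j6 -4.2 M [-0.05  0.12  0.61] F [ 0.  -0.5  1.6] w 39.7
t23.0 [ 0.6448 -0.1655  0.0648] yaw 167.3 j6 -12.2 M [-0.    0.01  0.21] F [ 0.  -0.3  2.2] w 39.7
t23.3 [ 0.6449 -0.1655  0.0648] yaw 159.3 j6 -20.2 M [ 0.05 -0.2   0.2 ] F [ 0.9 -0.3  1.8] w 39.0
```

The jaws opened to 39.7 mm, so they are slipping round the nut. I'll release, step aside and look at the dot.

```bash

python3 -m pendant '[[[0,0,0,0],[0,0,0,0],[0,0,0,0],[0,0,0,0],[0,0,0,0]]]' 0.1 >/dev/null; python3 st.py
python3 -m pendant '[[[0,0,-0.3,0],[0,0,-0.6,0],[0,0,-1,0],[0,0,-1,0]]]' 0.1 >/dev/null
python3 -m pendant '[[[0,0.4,0,0],[0,0.8,0,0],[0,1,0,0],[0,1,0,0]]]' 0.1 >/dev/null; python3 st.py
python3 - <<'E'
from h import *
snap('scene','scene4',(296,262,326,300),15)
snap('top','top4',(375,120,405,158),15)
a=cv2.imread('pics/scene4.png');b=cv2.imread('pics/top4.png');cv2.imwrite('pics/s4.png',cv2.resize(np.hstack([a,b]),(790,500)))
E
```

```text
t23.8 [ 0.6442 -0.1655  0.0642] yaw 159.1 j6 -20.4 M [0.04 0.04 0.02] F [ 0.4 -0.7 -0.3] w 71.6
t24.6 [ 0.5485 -0.129   0.1648] yaw 159.1 j6 -24.1 M [ 0.03 -0.01  0.01] F [ 0.3  0.2 -0.1] w 78.3
```

View pics/s4.png

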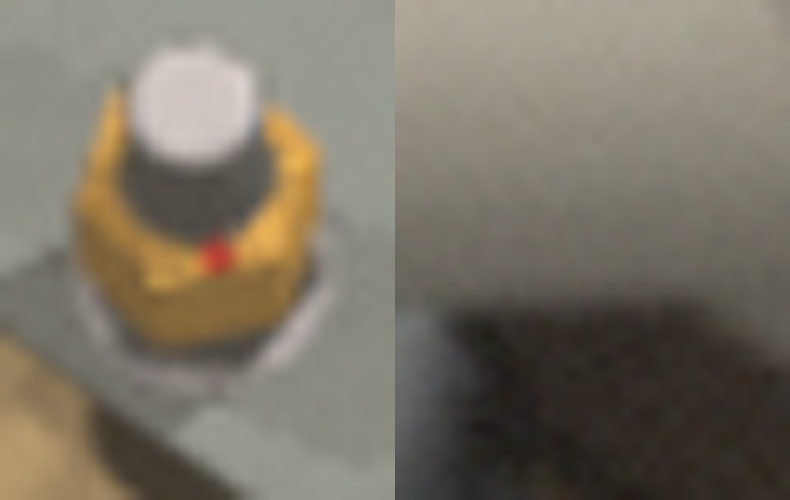

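```bash
python3 - <<'E'
from h import *
X=(.6453,-.1652)
for t in range(-80,-29,5):
    out=[]
    for r_,a,z in ((.0145,0,.0845),(.0208,-30,.0845),(.0208,30,.0845),(.0208,-30,.0625),(.0208,30,.0625)):
      b=np.radians(t+a); q=(proj('scene',(X[0]+r_*np.cos(b),X[1]+r_*np.sin(b),z))-(296,262)+.5)*13.17
      out.append(tuple(q.astype(int)))
    print(t,[(int(a),int(b)) for a,b in out])
print((proj('scene',(*X,.108))-(296,262)+.5)*13.17)
E
```

```text
-80 [(161, 248), (95, 237), (206, 292), (101, 302), (209, 357)]
-75 [(168, 251), (101, 245), (217, 292), (106, 310), (220, 356)]
-70 [(175, 253), (108, 253), (228, 290), (113, 318), (231, 355)]
-65 [(183, 255), (115, 261), (239, 288), (120, 325), (242, 352)]
-60 [(190, 257), (123, 267), (250, 285), (128, 332), (252, 349)]
-55 [(198, 257), (132, 273), (260, 280), (137, 338), (262, 345)]
-50 [(206, 257), (142, 278), (270, 276), (146, 343), (272, 340)]
-45 [(214, 257), (152, 283), (279, 270), (156, 347), (281, 335)]
-40 [(221, 256), (162, 286), (288, 264), (166, 351), (290, 328)]
-35 [(229, 254), (173, 289), (296, 257), (176, 354), (298, 321)]
-30 [(236, 252), (184, 291), (304, 249), (187, 356), (305, 314)]
[202.5068581  105.64528619]
```

The dot now sits at about −38° (scaled crop 217,256), so the nut turned about 330° and then stalled. I'll regrip aligned at yaw −158° and a bit lower, then turn slowly, watching moment and width.

```bash

python3 -m pendant '[[[0,-0.4,0,0],[0,-0.8,0,0],[0,-1,0,0],[0,-1,0,0]]]' 0.1 >/dev/null
python3 -m pendant '[[[0,0,0,-0.07],[0,0,0,-0.14],[0,0,0,-0.21],[0,0,0,-0.28],[0,0,0,-0.35],[0,0,0,-0.374],[0,0,0,-0.374]]]' 0.1 >/dev/null;python3 st.py
python3 - <<'E'
from h import *
s=sense(); print(go(.6447-s['tcp_pos'][0],-.1655-s['tcp_pos'][1],.0635-s['tcp_pos'][2]))
E
```

```text
t25.8 [ 0.6443 -0.1654  0.1641] yaw -158.1 j6 22.4 M [-0.02  0.13  0.01] F [ 0.7 -0.4  0.3] w 78.6
(array([ 0.002, -0.004,  1.006]), np.float64(0.0))
```

```bash

python3 -m pendant '[[[0.002,-0.004,0.3,0],[0.002,-0.004,0.6,0],[0.002,-0.004,0.8,0],[0.002,-0.004,0.95,0],[0.002,-0.004,1,0],[0.002,-0.004,1,0]]]' 0.1 >/dev/null;python3 st.py
python3 -m pendant '[[[0,0,0,0],[0,0,0,0],[0,0,0,0],[0,0,0,0],[0,0,0,0],[0,0,0,0],[0,0,0,0]]]' 1 >/dev/null; python3 st.py
for i in 1 2 3 4 5; do python3 -m pendant '[[[0,0,0,0.009],[0,0,0,0.018],[0,0,0,0.027],[0,0,0,0.035]]]' 1 >/dev/null; python3 st.py; done
```

```text
t26.4 [ 0.6449 -0.1656  0.0641] yaw -158.1 j6 22.4 M [-0.02  0.14 -0.05] F [0.3 0.3 0. ] w 78.1
t27.1 [ 0.6444 -0.1656  0.0645] yaw -158.1 j6 22.4 M [-0.15  0.4  -0.09] F [-0.3 -0.5  1.1] w 35.4
t27.5 [ 0.6446 -0.1659  0.0645] yaw -162.0 j6 18.4 M [-0.55  0.82  1.07] F [-2.1 -1.9  1.2] w 35.8
t27.9 [ 0.6444 -0.1653  0.0645] yaw -166.2 j6 14.3 M [-0.01  1.29  1.33] F [-4.3 -0.1  1.7] w 36.7
t28.3 [ 0.6443 -0.1641  0.0645] yaw -170.2 j6 10.3 M [1.32 1.63 1.35] F [-5.   5.5  5.6] w 37.3
t28.7 [ 0.6446 -0.1647  0.0645] yaw -174.4 j6 6.2 M [0.94 1.53 0.51] F [-4.7  2.9  4.9] w 38.7
t29.1 [ 0.6447 -0.1655  0.0645] yaw -178.2 j6 2.3 M [0.41 1.52 0.93] F [-3.6  0.9  4.6] w 38.9
```

Torque rose well past 0.5 N m (1.07 to 1.35) without the nut following, so the right nut is most likely at its stop. I'll verify the dot later, and go to the left nut meanwhile.

```bash

python3 -m pendant '[[[0,0,0,0],[0,0,0,0],[0,0,0,0],[0,0,0,0],[0,0,0,0]]]' 0.1 >/dev/null; python3 st.py
python3 -m pendant '[[[0,0,-0.3,0],[0,0,-0.6,0],[0,0,-1,0],[0,0,-1,0]]]' 0.1 >/dev/null
for i in 1 2; do python3 -m pendant '[[[0,0,0,-0.07],[0,0,0,-0.14],[0,0,0,-0.21],[0,0,0,-0.28],[0,0,0,-0.35],[0,0,0,-0.42],[0,0,0,-0.49],[0,0,0,-0.55]]]' 0.1 >/dev/null; done; python3 st.py
python3 - <<'E'
from h import *
s=sense(); print(go(.637-s['tcp_pos'][0],.1095-s['tcp_pos'][1],.165-s['tcp_pos'][2]))
E
```

```text
t29.6 [ 0.6453 -0.1655  0.0643] yaw -178.2 j6 2.3 M [0.01 0.08 0.06] F [-0.1  0.8 -0.4] w 71.2
t31.6 [ 0.645  -0.1654  0.1641] yaw -51.8 j6 128.7 M [-0.08  0.08 -0.  ] F [ 0.6 -0.  -0.7] w 78.1
(array([ 1.637, -2.21 , -0.009]), np.float64(0.0))
```

```bash

for i in 1 2 3; do python3 -m pendant '[[[0.2,-0.27,0,0],[0.4,-0.54,0,0],[0.546,-0.737,0,0],[0.546,-0.737,0,0]]]' 0.1 >/dev/null; done; python3 st.py
python3 - <<'E'
from h import *
s=sense(); print(go(.637-s['tcp_pos'][0],.1095-s['tcp_pos'][1],.0715-s['tcp_pos'][2]))
snap('scene','s5',(296,262,326,300),13)
E
```

```text
t32.8 [0.6385 0.1113 0.1642] yaw -52.0 j6 103.9 M [-0.19  0.19 -0.03] F [-0.9 -0.2 -1. ] w 78.3
(array([-0.024,  0.005,  0.927]), np.float64(0.0))
```

View pics/s5.png

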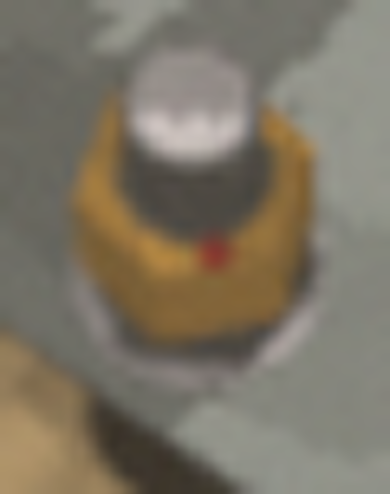

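The right dot is unchanged at (214,252), which is the same spot as before, so that nut is solid and tight. Next, the left nut.

```bash

python3 -m pendant '[[[-0.024,0.005,0.3,0],[-0.024,0.005,0.6,0],[-0.024,0.005,0.8,0],[-0.024,0.005,0.927,0],[-0.024,0.005,0.927,0],[-0.024,0.005,0.927,0]]]' 0.1 >/dev/null; python3 st.py
python3 -m pendant '[[[0,0,0,0],[0,0,0,0],[0,0,0,0],[0,0,0,0],[0,0,0,0],[0,0,0,0],[0,0,0,0]]]' 1 >/dev/null; python3 st.py
for i in 1 2 3 4; do python3 -m pendant '[[[0,0,0.002,0.065],[0,0,0.004,0.13],[0,0,0.005,0.195],[0,0,0.007,0.26],[0,0,0.008,0.325],[0,0,0.01,0.39],[0,0,0.012,0.455],[0,0,0.013,0.52]]]' 1 >/dev/null; python3 st.py; done
```

```text
t33.5 [0.6375 0.1071 0.0725] yaw -52.1 j6 104.0 M [-0.13  0.09 -0.  ] F [0.9 0.1 0.9] w 78.6
t34.1 [0.6356 0.1089 0.0716] yaw -52.1 j6 104.0 M [ 1.21  1.2  -0.04] F [-4.5  4.3  1.8] w 35.8
t35.0 [0.6355 0.1098 0.0704] yaw -111.9 j6 44.1 M [2.1  1.44 0.49] F [-3.9  6.8  2.2] w 35.8
t35.8 [0.6362 0.1105 0.0692] yaw -171.5 j6 -15.5 M [ 2.34  0.9  -0.19] F [-3.3  8.6  1. ] w 35.8
t36.5 [0.6371 0.1102 0.0679] yaw 128.9 j6 -75.1 M [1.91 0.31 0.48] F [-1.2  5.7 -0.3] w 35.9
t37.4 [0.6373 0.1092 0.0666] yaw 69.3 j6 -134.6 M [ 0.98 -0.14 -0.09] F [-0.1  3.  -1.4] w 35.4
```

```bash

python3 -m pendant '[[[0,0,0,0],[0,0,0,0],[0,0,0,0],[0,0,0,0],[0,0,0,0]]]' 0.1 >/dev/null
for i in 1 2 3; do python3 -m pendant '[[[0,0,0,-0.07],[0,0,0,-0.14],[0,0,0,-0.21],[0,0,0,-0.28],[0,0,0,-0.35],[0,0,0,-0.42],[0,0,0,-0.49],[0,0,0,-0.5236]]]' 0.1 >/dev/null; done; python3 st.py
python3 - <<'E'
from h import *
s=sense(); print(go(.6366-s['tcp_pos'][0],.1096-s['tcp_pos'][1],.0665-s['tcp_pos'][2]))
E
```

```text
t40.2 [0.6366 0.1075 0.0666] yaw -110.2 j6 45.9 M [-0.1   0.15  0.04] F [ 0.8  0.  -0.3] w 78.5
(array([-0.007, -0.019,  0.001]), np.float64(0.0))
```

```bash

python3 -m pendant '[[[-0.007,-0.019,0,0],[-0.007,-0.019,0,0],[-0.007,-0.019,0,0],[-0.007,-0.019,0,0],[-0.007,-0.019,0,0],[-0.007,-0.019,0,0],[-0.007,-0.019,0,0]]]' 1 >/dev/null; python3 st.py
for i in 1 2 3 4 5 6 7 8; do python3 -m pendant '[[[0,0,0.001,0.0233],[0,0,0.001,0.0467],[0,0,0.002,0.07]]]' 1 >/dev/null; python3 st.py; done
```

```text
t41.0 [0.6365 0.1096 0.0665] yaw -110.5 j6 45.4 M [-0.12  0.23 -0.1 ] F [-0.6 -0.2 -0.1] w 35.5
t41.2 [0.6365 0.1096 0.0663] yaw -118.5 j6 37.4 M [-0.16  0.28  0.01] F [ 0.6 -0.4  1.1] w 35.4
t41.5 [0.6365 0.1096 0.0662] yaw -126.6 j6 29.3 M [-0.12  0.34  0.25] F [-0.8 -1.1  1.1] w 35.6
t41.9 [0.6364 0.1096 0.066 ] yaw -134.6 j6 21.3 M [-0.11  0.35  0.24] F [-1.1 -0.4  1.3] w 35.7
t42.1 [0.6364 0.1095 0.0658] yaw -142.6 j6 13.3 M [-0.18  0.24 -0.03] F [-1.  -0.7 -0.7] w 35.7
t42.5 [0.6364 0.1095 0.0656] yaw -150.6 j6 5.3 M [-0.19  0.36  0.12] F [-0.6 -0.3  0.7] w 35.7
t42.8 [0.6364 0.1095 0.0655] yaw -158.6 j6 -2.7 M [-0.06  0.44  0.32] F [-1.  -0.3  1. ] w 35.9
t43.0 [0.6364 0.1095 0.0653] yaw -166.6 j6 -10.8 M [-0.14  0.4   0.22] F [-0.7  0.7  1.1] w 35.8
t43.4 [0.6363 0.1095 0.0651] yaw -174.7 j6 -18.8 M [-0.13  0.33 -0.09] F [-1.3 -0.9  0.4] w 35.8
```

```bash

for i in 1 2 3 4 5 6; do python3 -m pendant '[[[0,0,0,0.0233],[0,0,0,0.0467],[0,0,0.001,0.07]]]' 1 >/dev/null; python3 st.py; done
```

```text
t43.6 [0.6363 0.1095 0.0649] yaw 177.3 j6 -26.8 M [-0.12  0.39  0.12] F [-0.5 -0.3  1.3] w 35.9
t44.0 [0.6363 0.1095 0.0648] yaw 169.4 j6 -34.8 M [-0.06  0.4   0.48] F [-1.8 -0.1  2.2] w 36.0
t44.2 [0.6363 0.1095 0.0648] yaw 161.4 j6 -42.8 M [-0.11  0.45  0.52] F [-1.1 -0.5  1.1] w 35.6
t44.5 [0.6363 0.1095 0.0648] yaw 153.3 j6 -50.8 M [-0.05  0.53  0.46] F [-2.4 -0.   1.9] w 35.6
t44.9 [0.6363 0.1095 0.0648] yaw 145.3 j6 -58.8 M [-0.    0.56  0.53] F [-1.8  0.3  2.5] w 35.7
t45.1 [0.6363 0.1097 0.0648] yaw 137.4 j6 -66.7 M [0.07 0.63 1.34] F [-2.9  0.5  2. ] w 36.1
```

The left nut took a steady 0.5 N m for about 35° and then came up solid at 1.34, so both nuts are tight. I'll release, lift, and re-check where the jars are.

```bash

python3 -m pendant '[[[0,0,0,0],[0,0,0,0],[0,0,0,0],[0,0,0,0],[0,0,0,0]]]' 0.1 >/dev/null
python3 -m pendant '[[[0,0,-0.3,0],[0,0,-0.6,0],[0,0,-1,0],[0,0,-1,0]]]' 0.05 >/dev/null;python3 st.py
python3 - <<'E'
from h import *
snap('scene','s6',(170,130,430,370),2.5)
s=sense(); print(go(.435-s['tcp_pos'][0],.023-s['tcp_pos'][1],.13-s['tcp_pos'][2]))
E
```

```text
t46.0 [0.6404 0.1105 0.1713] yaw 137.3 j6 -66.8 M [ 0.05 -0.02 -0.01] F [0.5 0.8 0.1] w 82.2
(array([2.025, 0.904, 0.364]), np.float64(0.0))
```

View pics/s6.png

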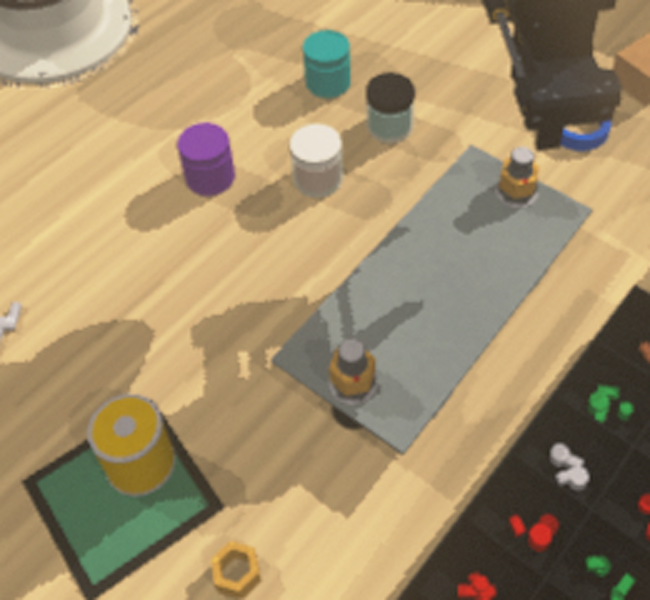

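The tin's top is at crop (124,427), which looks off-centre on the mat. White lid is at (316,145) and black lid at (390,93). Computing the positions.

```bash
python3 - <<'E'
from h import *
f=lambda u,v:((u+.5)/2.5-.5+170,(v+.5)/2.5-.5+130)
print('tin top',onz('scene',f(124,427),.073)); print('tin base near', onz('scene',f(140,493),.003))
print('white',onz('scene',f(316,145),.062),'black',onz('scene',f(390,93),.062))
for c in((24,481),(170,420),(222,507),(92,598)): print('mat',onz('scene',f(*c),.003))
E
```

```text
tin top [ 0.52888733 -0.32677597]
tin base near [ 0.55011904 -0.3457798 ]
white [0.43703608 0.02080008] black [0.44994756 0.13188657]
mat [ 0.4620467  -0.40229479]
mat [ 0.51984494 -0.28185215]
mat [ 0.6149674  -0.30985094]
mat [ 0.58558139 -0.429655  ]
```

The tin has been knocked about 3 cm but is still wholly on the mat. I'll re-check it from above later. Next is the white jar.

```bash

for i in 1 2 3; do python3 -m pendant '[[[0.25,0.11,0,0],[0.5,0.22,0.05,0],[0.675,0.3,0.12,0],[0.675,0.3,0.12,0]]]' 0 >/dev/null; done; python3 st.py
python3 - <<'E'
from h import *
s=sense(); print(go(.4355-s['tcp_pos'][0],.0225-s['tcp_pos'][1],.028-s['tcp_pos'][2]))
snap('top','top7',(400,140,510,230),7)
E
```

```text
t47.3 [0.4316 0.0214 0.1277] yaw 137.2 j6 -67.3 M [0.05 0.01 0.01] F [ 0.5 -0.  -0.3] w 86.6
(array([-0.036, -0.023,  0.997]), np.float64(0.0))
```

View pics/top7.png

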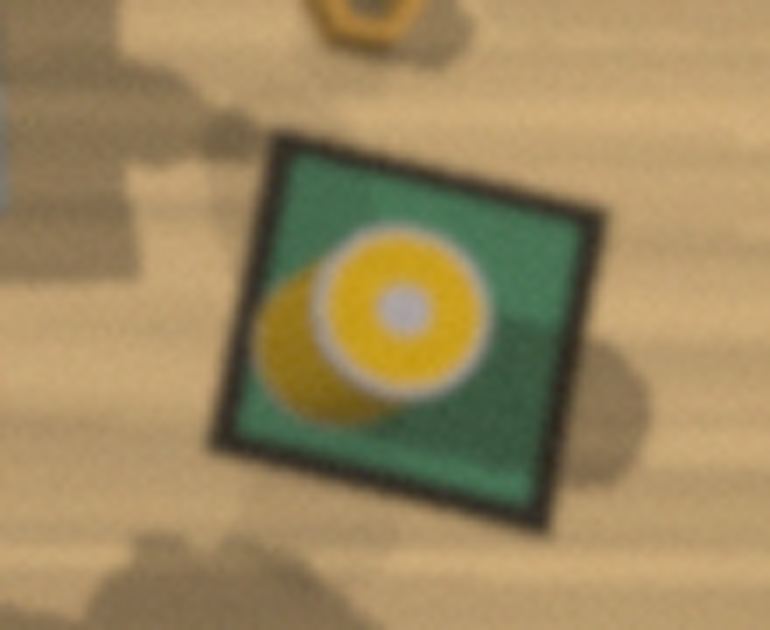

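The tin's base lies inside the green field with its lower left edge at (255,340), so I'm leaving it alone. Now I'll grip the white jar.

```bash

python3 -m pendant '[[[-0.036,-0.023,0.3,0],[-0.036,-0.023,0.6,0],[-0.036,-0.023,0.9,0],[-0.036,-0.023,1,0],[-0.036,-0.023,1,0]]]' 0 >/dev/null;python3 st.py
python3 -m pendant '[[[0,0,0,0],[0,0,0,0],[0,0,0,0],[0,0,0,0],[0,0,0,0],[0,0,0,0]]]' 1 >/dev/null; python3 st.py
python3 -m pendant '[[[0,0,-0.2,0],[0,0,-0.5,0],[0,0,-0.8,0],[0,0,-1,0],[0,0,-1,0]]]' 1 >/dev/null; python3 st.py
python3 - <<'E'
from h import *
s=sense(); print(go(.643-s['tcp_pos'][0],-.0745-s['tcp_pos'][1],.13-s['tcp_pos'][2]))
E
```

```text
t47.9 [0.438  0.0234 0.0273] yaw 137.3 j6 -67.2 M [0.06 0.04 0.01] F [1.  0.1 0.5] w 87.2
t48.5 [0.4373 0.0233 0.0289] yaw 137.3 j6 -67.2 M [ 0.42  0.65 -0.02] F [-1.8  1.9  6.3] w 55.5
t49.0 [0.4389 0.0237 0.1306] yaw 137.3 j6 -67.2 M [ 0.06 -0.02 -0.01] F [ 0.2  0.2 -3. ] w 55.5
(array([-0.663, -2.166,  0.016]), np.float64(0.0))
```

```bash

for i in 1 2 3; do python3 -m pendant '[[[-0.09,-0.29,0,0],[-0.18,-0.58,0,0],[-0.221,-0.722,0,0],[-0.221,-0.722,0,0]]]' 1 >/dev/null; done; python3 st.py
python3 - <<'E'
from h import *
s=sense(); print(go(.643-s['tcp_pos'][0],-.0745-s['tcp_pos'][1],.081-s['tcp_pos'][2]))
E
```

```text
t50.1 [ 0.6409 -0.0751  0.1266] yaw 137.2 j6 -50.4 M [ 0.11  0.16 -0.06] F [-0.4 -0.2 -2.6] w 55.3
(array([-0.02 , -0.012,  0.456]), np.float64(0.0))
```

```bash

python3 -m pendant '[[[-0.02,-0.012,0.2,0],[-0.02,-0.012,0.35,0],[-0.02,-0.012,0.44,0],[-0.02,-0.012,0.456,0],[-0.02,-0.012,0.456,0]]]' 1 >/dev/null;python3 st.py
for i in 1 2 3; do python3 -m pendant '[[[0,0,0.01,0],[0,0,0.01,0]]]' 1 >/dev/null; python3 st.py; done
```

```text
t50.6 [ 0.6431 -0.0741  0.0828] yaw 137.3 j6 -50.4 M [-0.03  0.02 -0.  ] F [ 0.9  0.4 -1.1] w 55.1
t50.9 [ 0.6439 -0.0743  0.0826] yaw 137.3 j6 -50.4 M [ 0.02  0.02 -0.01] F [ 0.1 -0.8 -3. ] w 55.1
t51.0 [ 0.6436 -0.0745  0.0809] yaw 137.3 j6 -50.4 M [ 0.03  0.   -0.02] F [-0.3  0.1 -2.2] w 55.3
t51.2 [ 0.6435 -0.0745  0.0796] yaw 137.3 j6 -50.4 M [ 0.08  0.02 -0.04] F [ 0.3  1.3 -2.4] w 55.5
```

```bash

for i in 1 2; do python3 -m pendant '[[[0,0,0.01,0],[0,0,0.01,0],[0,0,0.01,0]]]' 1 >/dev/null; python3 st.py; done
python3 -m pendant '[[[0,0,0,0],[0,0,0,0],[0,0,0,0],[0,0,0,0],[0,0,0,0]]]' 0.1 >/dev/null; python3 st.py
python3 -m pendant '[[[0,0,-0.3,0],[0,0,-0.6,0],[0,0,-1,0],[0,0,-1,0]]]' 0.05 >/dev/null;python3 st.py
python3 - <<'E'
from h import *
s=sense(); print(go(.448-s['tcp_pos'][0],.1345-s['tcp_pos'][1],.13-s['tcp_pos'][2]))
E
```

```text
t51.5 [ 0.6437 -0.0745  0.079 ] yaw 137.3 j6 -50.4 M [ 0.07  0.27 -0.02] F [-0.9  0.5 -1.2] w 55.1
t51.9 [ 0.6437 -0.0745  0.079 ] yaw 137.3 j6 -50.4 M [0.29 0.96 0.02] F [-3.   0.6  5.3] w 55.1
t52.4 [ 0.6436 -0.0745  0.0775] yaw 137.3 j6 -50.4 M [0.03 0.02 0.01] F [ 0.7 -0.3 -0.1] w 77.6
t52.8 [ 0.6474 -0.0748  0.1847] yaw 137.3 j6 -50.4 M [ 0.   -0.04  0.  ] F [ 1.2 -0.3  0.8] w 82.6
(array([-0.184,  2.889,  0.519]), np.float64(0.0))
```

```bash

for i in 1 2 3; do python3 -m pendant '[[[-0.02,0.4,0,0],[-0.04,0.8,0.05,0],[-0.061,0.963,0.17,0],[-0.061,0.963,0.17,0]]]' 0 >/dev/null; done; python3 st.py
python3 - <<'E'
from h import *
s=sense(); print(go(.448-s['tcp_pos'][0],.1345-s['tcp_pos'][1],.028-s['tcp_pos'][2]))
E
```

```text
t54.0 [0.4435 0.1354 0.1264] yaw 137.4 j6 -79.8 M [ 0.02  0.   -0.02] F [-0.2  0.1  0.4] w 86.8
(array([-0.026, -0.04 ,  0.983]), np.float64(0.0))
```

```bash

python3 -m pendant '[[[-0.026,-0.04,0.3,0],[-0.026,-0.04,0.6,0],[-0.026,-0.04,0.9,0],[-0.026,-0.04,0.98,0],[-0.026,-0.04,0.98,0]]]' 0 >/dev/null;python3 st.py
python3 -m pendant '[[[0,0,0,0],[0,0,0,0],[0,0,0,0],[0,0,0,0],[0,0,0,0],[0,0,0,0]]]' 1 >/dev/null; python3 st.py
python3 -m pendant '[[[0,0,-0.2,0],[0,0,-0.5,0],[0,0,-0.8,0],[0,0,-1,0],[0,0,-1,0]]]' 1 >/dev/null; python3 st.py
python3 - <<'E'
from h import *
s=sense(); print(go(.64-s['tcp_pos'][0],.019-s['tcp_pos'][1],.13-s['tcp_pos'][2]))
E
```

```text
t54.5 [0.4493 0.1334 0.0281] yaw 137.2 j6 -79.3 M [0.03 0.04 0.02] F [ 0.4 -0.1  0.2] w 86.8
t55.0 [0.4486 0.1345 0.0293] yaw 137.3 j6 -79.3 M [ 0.43  0.74 -0.03] F [-3.1  1.7  4.9] w 55.7
t55.5 [0.4499 0.1351 0.1309] yaw 137.3 j6 -79.3 M [ 0.04 -0.11 -0.04] F [ 0.9  0.7 -3.2] w 55.5
(array([-0.436, -2.184,  0.015]), np.float64(0.0))
```

```bash

for i in 1 2 3; do python3 -m pendant '[[[-0.06,-0.29,0,0],[-0.12,-0.58,0,0],[-0.145,-0.728,0,0],[-0.145,-0.728,0,0]]]' 1 >/dev/null; done; python3 st.py
python3 - <<'E'
from h import *
s=sense(); print(go(.641-s['tcp_pos'][0],.019-s['tcp_pos'][1],.081-s['tcp_pos'][2]))
E
```

```text
t56.8 [0.6383 0.0177 0.1276] yaw 137.2 j6 -58.9 M [0.06 0.11 0.02] F [-0.6 -0.2 -2.6] w 55.5
(array([-0.029, -0.012,  0.466]), np.float64(0.0))
```

```bash

python3 -m pendant '[[[-0.029,-0.012,0.2,0],[-0.029,-0.012,0.35,0],[-0.029,-0.012,0.44,0],[-0.029,-0.012,0.466,0],[-0.029,-0.012,0.466,0]]]' 1 >/dev/null;python3 st.py
for i in 1 2 3 4; do python3 -m pendant '[[[0,0,0.008,0],[0,0,0.008,0],[0,0,0.008,0]]]' 1 >/dev/null; python3 st.py; done
```

```text
t57.2 [0.6408 0.0197 0.0821] yaw 137.3 j6 -58.9 M [-0.01  0.03 -0.  ] F [ 0.1  0.  -3.1] w 55.5
t57.5 [0.6416 0.0193 0.082 ] yaw 137.3 j6 -58.9 M [-0.01  0.03 -0.06] F [-0.2  0.5 -2. ] w 55.4
t57.9 [0.6413 0.0192 0.0806] yaw 137.3 j6 -58.9 M [0.02 0.02 0.  ] F [-0.1  0.2 -2.7] w 55.5
t58.1 [0.6413 0.0193 0.0797] yaw 137.3 j6 -58.9 M [ 0.04  0.05 -0.  ] F [ 0.5 -0.3 -2.5] w 55.2
t58.5 [0.6414 0.0193 0.0795] yaw 137.3 j6 -58.9 M [0.08 0.41 0.02] F [-0.8  1.   1.4] w 55.2
```

In contact with the deck. Release, lift, back away, and check.

```bash

python3 -m pendant '[[[0,0,0,0],[0,0,0,0],[0,0,0,0],[0,0,0,0],[0,0,0,0]]]' 0.1 >/dev/null; python3 st.py
for i in 1 2; do python3 -m pendant '[[[0,0,-0.3,0],[0,0,-0.6,0],[0,0,-0.9,0],[0,0,-0.9,0]]]' 0.1 >/dev/null; done
for i in 1 2; do python3 -m pendant '[[[0.3,0.4,0,0],[0.6,0.8,0,0],[0.7,0.9,0,0],[0.7,0.9,0,0]]]' 0.1 >/dev/null; done; python3 st.py
python3 - <<'E'
from h import *
snap('scene','s8',(170,130,430,370),2.5)
E
```

```text
t59.0 [0.6414 0.0193 0.0789] yaw 137.3 j6 -58.9 M [-0.03  0.04 -0.02] F [-0.3 -1.1 -0.1] w 77.6
t60.5 [0.4132 0.0386 0.2591] yaw 137.3 j6 -70.6 M [-0.03 -0.06 -0.04] F [1.1 0.3 0.7] w 78.5
```

View pics/s8.png

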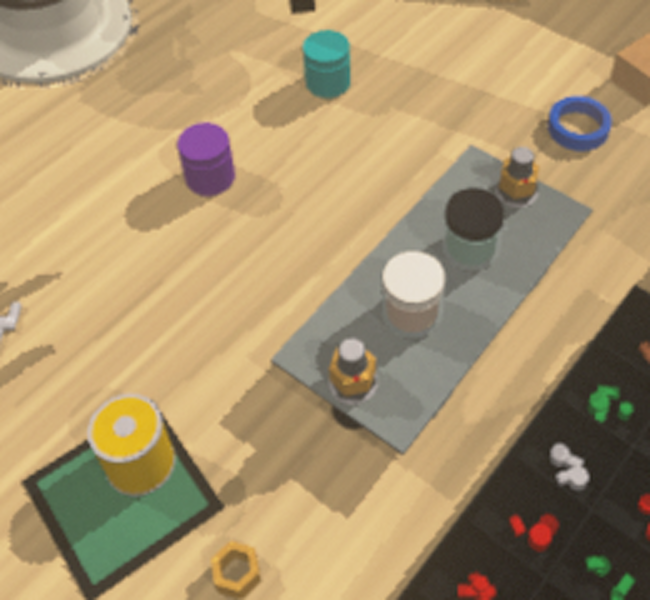

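The white jar (413,290) and black jar (473,228) stand upright on the deck between the studs. The tin (130,445) stands on the mat, and nothing else has moved. Handing in.

```bash
python3 -c "
from station import r
print(r.finish_job())"
```

```text
the job is handed in; nothing more can be done
None
```

I handed the job in at about 60 s: the tin stands upright on the mat, knocked about 3 cm off centre but inside the green field; both jam nuts turned until solid; and the two jars on the bench (white and black lids) stand upright on the deck between the studs.

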